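# Set a jeweller's bench pin out to its line and hold it for clamping

## Task

Lay the wooden bench pin flat in its seat at the desk's edge, between the two steel cheeks, with its notched nose towards you and about level with the seat's front. Then slide it out towards you along the channel until the black line across it is level with the seat's front, and keep hold of it there so that it does not tip: it must lie flat and still on the seat, ready for someone to tighten the side thumbscrew, and you finish while still holding it. Leave the other things on the desk where they are.

Things in the scene. Friction and masses are not known exactly. Their poses are not given: they have to be found in the camera images.
- bench_pin: Loose beech board 220 x 52 x 20 mm, 0.2 to 0.33 kg: V-notch in its nose, square steel plate let flush into its top, black line across. Starts flat on the desk, plate up, right of the seat. Origin: centre of underside; x runs from nose (-110 mm) to tail (+110 mm), y across, z up. Centre of mass about x = -9 mm: with its line at the seat's front it tips unless held.
- pin_line (a point): Middle of the black line (2 mm wide) on the bench pin's top face, at x = +15 mm, z = 20 mm in its frame: 125 mm from the nose, 95 mm from the tail end. The line runs straight across and down both sides.
- pin_tail (a point): Middle of the bench pin's tail end on its top face (x = +110, z = 20 mm in its frame). The board's sides are plain and parallel: pinch it across its 52 mm width anywhere from the tail to 165 mm from it.
- pin_nose (a point): Middle of the V-notch's mouth at the bench pin's nose, top face (x = -110, z = 20 mm in its frame). The V is 24 mm wide at the mouth and 46 mm deep.
- pin_seat: Fixed seat screwed to the desk's front edge: dark grey steel base 6 mm thick carrying two steel cheeks 12 mm thick, tops 23.5 mm above the desk; between them an open channel 57 mm wide, from the front to 45 mm back. Origin: middle of its front face at desk height; x points back over the desk along the channel, y left, z up. A brass thumbscrew head reaches 60 mm to the right.
- seat_front (a point): Middle of the seat's front edge, on the surface the bench pin lies on (6 mm above the desk). The line must come level with this edge. The front face is flush with the desk's edge, so the bench pin overhangs into free air here.
- seat_rear (a point): Middle of the channel's rear end, between the rear ends of the cheeks, on the bed (45 mm behind the seat's front, 6 mm above the desk). From 55 to 111 mm behind the front the base is a tongue only 40 mm wide, so fingers can pass down both sides of the wider bench pin to just above the desk.
- flush_cutters: Bystander: side cutters with yellow and navy grips, 54 x 135 x 12 mm, lying on the desk. Leave alone. Origin: centre of the underside.
- pitch_block: Bystander: round wooden block with black pitch on top, 52 mm across, 36 mm high. Leave alone. Origin: centre of the underside.
- wood_offcut: Bystander: small softwood offcut 50 x 58 x 26 mm. Leave alone. Origin: centre of the underside.

How it is judged:
On the way, in this order (a step that is already met when the one before it is completed fails the run):
1. the bench pin lies flat on the seat between the cheeks, nose towards the robot and within 35 mm of the seat's front either way (y of bench_pin in the frame of pin_seat between -0.008 and 0.008 m and z of bench_pin in the frame of pin_seat between 0.003 and 0.009 m and angle between the x axis of bench_pin and the x axis of pin_seat, either way round below 0.1 rad and angle between bench_pin's own z axis and vertical below 0.03 rad and x of pin_nose in the frame of pin_seat between -0.035 and 0.035 m and x of pin_line in the frame of pin_seat between 0.09 and 0.16 m and contact force between bench_pin and pin_seat above 0.5 N), for 0.2 s.
2. it slides out along the channel, still lying on the seat (line 30 to 75 mm behind the front) (y of bench_pin in the frame of pin_seat between -0.008 and 0.008 m and z of bench_pin in the frame of pin_seat between 0.003 and 0.009 m and angle between the x axis of bench_pin and the x axis of pin_seat, either way round below 0.1 rad and angle between bench_pin's own z axis and vertical below 0.03 rad and x of pin_line in the frame of pin_seat between 0.03 and 0.075 m and contact force between bench_pin and pin_seat above 0.3 N), for 0.05 s.
At the end, for the whole second after the job is handed in: The line is within 5 mm of the seat's front, nose outward; the bench pin lies flat on the seat (tilt under 0.03 rad, underside within 3 mm of the bed, bearing on it with over 1 N) and straight in the channel (within 0.1 rad and 8 mm), at rest, with the fingers still on it (over 2 N) (y of bench_pin in the frame of pin_seat between -0.008 and 0.008 m and z of bench_pin in the frame of pin_seat between 0.003 and 0.009 m and angle between the x axis of bench_pin and the x axis of pin_seat, either way round below 0.1 rad and angle between bench_pin's own z axis and vertical below 0.03 rad and x of pin_line in the frame of pin_seat between -0.005 and 0.005 m and x of pin_nose in the frame of pin_seat below -0.11 m and contact force between bench_pin and pin_seat above 1 N and contact force between bench_pin and the fingers above 2 N and linear speed of bench_pin below 0.02 m/s and angular speed of bench_pin below 0.1 rad/s); the arm keeps its last pose, push and grip.
It fails at once if the bench pin tips or is tilted by more than 0.35 rad (angle between bench_pin's own z axis and vertical above 0.35 rad).
It fails at once if the bench pin falls off the desk (height (world z) of bench_pin below -0.03 m).
It fails at once if the flush cutters, pitch block or wood offcut is moved by more than 30 mm (distance of any of flush_cutters, pitch_block, wood_offcut from where it was at the start of the episode above 0.03 m).
It also fails if it takes over 58 s, if anything falls off the work surface, if the arm or the gripper's body presses on something with over 40 N, if the wrist force passes 120 N, or if a joint passes its speed limit or range.

## Robot

A 6-joint arm with a two-finger parallel gripper is mounted at the origin on a cart in front of the work surface, level with it; the furniture and walls round the work are solid. World frame = base frame: x ahead of the robot, y to its left, z up, the work surface at z = 0. Lengths are in m, angles in rad, forces in N, time in s.
With the tool pointing down it reaches from about 0.275 to 0.875 m from the base axis. Payload 12.5 kg.
Tool frame: the origin (TCP) lies where the fingers leave the gripper's body, on its centre line; the fingertips stand 73 mm ahead of it and the grasp point (between the pads) lies 54 mm ahead of it; x points along the fingers, z is the direction in which the jaws open and shut, and the axes are right-handed (so a half turn about x gives the same grasp; the last joint's range is limited). The gripper opens to 85 mm and grips with 20 to 120 N. Pads are 22 mm wide; open, the fingers measure 114 mm over their backs; the gripper's body (76 mm by 85 mm) begins 54 mm behind the grasp point. The pads swing forward as they close: fully open they stand 13 mm farther back than shut.
Start: joints at [1.233, 0.351, 1.652, -0, 1.139, -0.085], TCP at [0.138, 0.533, 0.304] pointing down, gripper open.
Joint ranges: [-2.75, 2.75], [-0.79, 2.1], [0.01, 2.65], [-1.57, 4.71], [0.07, 3.14], [-2.87, 2.87]. Speed limits (rad/s): [2.22, 2.22, 2.79, 3.14, 3.14, 3.14].

## Interface

Orientations are given as a unit quaternion [w, x, y, z].
In Python, from station import monitor, vision, arm gives the robot as it stands. The module is installed in compiled form; this text tells all that it offers.
- The arm moves only by the shell command python3 -m creep 'ROWS' [FORCE]. ROWS is text: rows parted by semicolons, each of 5 numbers parted by spaces: the closure, from -1 (fully open) to 1 (shut), then the shift along the world's x, y, z in m, then the turn about the world's z in rad. A call has 1 to 5 rows; each row shifts and turns the pose as measured when the row begins; what a row does not reach is not made up. A row lasts 1/8 s, in which the tool goes at most 62.5 mm and 10.7 degrees, less where a joint would pass 70% of its speed; a pose out of reach is approached as far as the arm can. A call with a gripper value outside its range is refused whole. The fingers move at their own pace and stop on an object; FORCE is the grip in N (left out, the last holds). Time passes only in rows, so rows that do not move let the fingers close. It gives the time, the measured TCP pose, the force and the opening at its end, in the units of the state.
- monitor.read_state(): the state, without advancing time (a new reading comes with each control period).
- vision.snapshot(name): name is "scene" or "top" or "wrist"; returns the picture (480x640x3 uint8, red, green, blue); there is no depth.
- vision.camera_info(name): a dict with "fovy" (degrees; the focal length in pixels is half the picture's height over the tangent of half this angle, whatever the lens; pixels are square), "cx", "cy" (the principal point, pixels), "k1" (the pictures are not rectified: a ray, as slopes to the right and down, at radius r is drawn at 1 + k1 r^2 times it, then the intrinsics apply), "cam_to_world" (4x4, takes a point from camera to world coordinates). Camera axes: x right, y down, z forward; pixel columns grow to the right and rows downward; lengths in m; the calibration is good to about 2 mm. A picture is of the moment at which its call begins: read the wrist's pose just before it. camera_info takes no time and is no camera call; for the wrist camera it gives the pose at the moment of the call.
- arm.job_done(): hands the job in, once; it reports no verdict.
The state is a dict: "t": time; "joint_positions": joint angles; "qd": joint speeds; "tau": joint torques, N m; "tool_pos": TCP position; "eef_rot": TCP orientation; "ft_force": force on the tool from outside, world axes, zero at the start; "ft_torque": the same for the moment, N m; "opening": finger opening in m.
Only numpy, scipy, OpenCV 4.12 (cv2) and the standard library are available. Lean on these libraries where they do the work, as an engineer would, in place of code of your own. Each camera call takes 0.05 s, during which the arm holds its last target.

## Working session

There is one attempt and no reset: what is moved stays moved. The work goes in short steps, Python scripts to look and compute and a shell command to move; the robot and the scene stay as the last step left them, time stands still between calls to the robot, and variables do not carry over. Pictures are saved under pics/ and viewed, and the job is handed in when it is done.

```bash
mkdir -p pics
python3 - <<'E'
from station import monitor, vision, arm
import cv2
s=monitor.read_state();print(s)
for n in ["scene","top"]:
    i=vision.camera_info(n);print(n,i)
    cv2.imwrite(f"pics/{n}0.png",vision.snapshot(n)[:,:,::-1])
E
```

```text
{'t': 0.0, 'joint_positions': array([ 1.23338658e+00,  3.51260165e-01,  1.65244495e+00, -1.72577070e-05,
        1.13913183e+00, -8.45899722e-02]), 'qd': array([ 0.00018417,  0.00049049, -0.00035672, -0.00201135, -0.00035674,
        0.0008201 ]), 'tau': array([-1.90099294e-03, -5.06105053e+01, -2.91399121e+01, -2.66756633e-04,
        4.57326765e-03,  7.63404478e-05]), 'tool_pos': array([0.13746071, 0.53227672, 0.30333735]), 'eef_rot': array([ 0.55867921, -0.43321932,  0.55941184,  0.43273197]), 'ft_force': array([ 0.28863377, -0.07283881, -1.2677472 ]), 'ft_torque': array([-0.00487552, -0.02515189,  0.0215032 ]), 'opening': 0.08536676382057891}
scene {'fovy': 54.87986960923078, 'cx': 318.75518485115333, 'cy': 240.07387427029113, 'k1': -0.10356701832278835, 'cam_to_world': array([[ 0.42197757, -0.40521614,  0.81100851, -0.11349209],
       [-0.90627003, -0.21289806,  0.36516989, -0.50785188],
       [ 0.0246894 , -0.88908621, -0.45707345,  0.47114266],
       [ 0.        ,  0.        ,  0.        ,  1.        ]])}
top {'fovy': 42.36279575180272, 'cx': 318.5369894158647, 'cy': 241.84975499008826, 'k1': -0.1270192448563843, 'cam_to_world': array([[ 0.01771441, -0.99359203,  0.11162924,  0.48234373],
       [-0.99984074, -0.01736186,  0.00412956, -0.1659893 ],
       [-0.00216501, -0.11168461, -0.99374134,  1.1572472 ],
       [ 0.        ,  0.        ,  0.        ,  1.        ]])}
```

View pics/scene0.png

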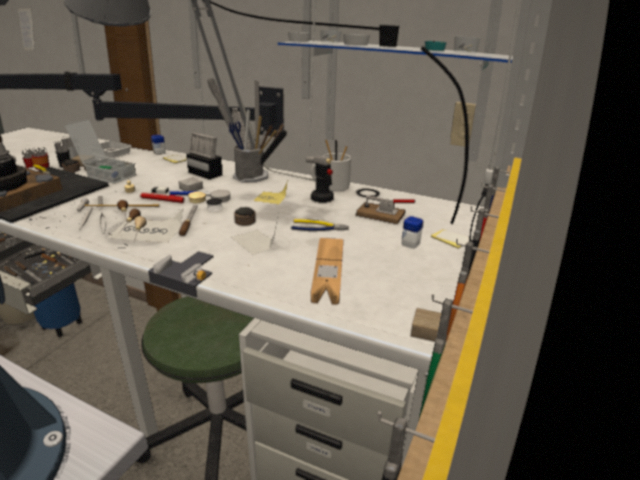

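View pics/top0.png

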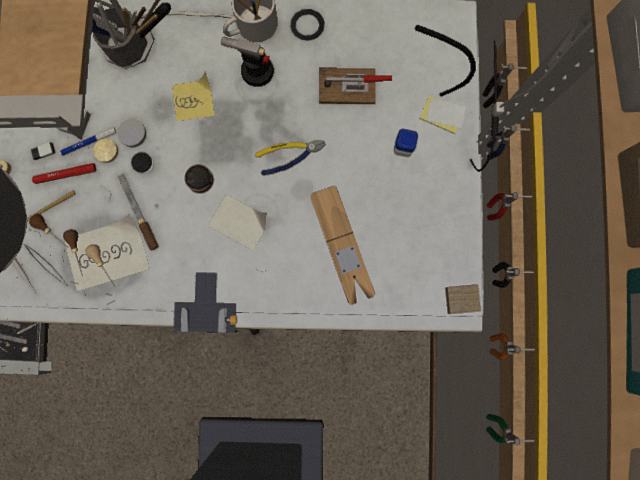

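```bash
cat > h.py <<'E'
import numpy as np, cv2
from station import monitor, vision, arm
def ray(info,px):
    f=240/np.tan(np.radians(info["fovy"])/2)
    K=np.array([[f,0,info["cx"]],[0,f,info["cy"]],[0,0,1]])
    u=cv2.undistortPointsIter(np.array(px,float).reshape(-1,1,2),K,np.array([info["k1"],0,0,0.]),None,None,(3,100,1e-10)).reshape(-1,2)
    T=info["cam_to_world"]
    d=np.c_[u,np.ones(len(u))]@T[:3,:3].T
    return T[:3,3],d
def onplane(info,px,z):
    o,d=ray(info,px); return o+d*((z-o[2])/d[:,2:3])
E
python3 - <<'E'
import cv2,numpy as np
from h import *
im=cv2.imread("pics/top0.png")
a=cv2.resize(im[265:340,165:265],None,fx=8,fy=8,interpolation=cv2.INTER_CUBIC); cv2.imwrite("pics/seat0.png",a)
b=cv2.resize(im[180:310,295:385],None,fx=4.5,fy=4.5,interpolation=cv2.INTER_CUBIC); cv2.imwrite("pics/pin0.png",b)
hsv=cv2.cvtColor(im,cv2.COLOR_BGR2HSV)
m=((hsv[...,1]>70)&(hsv[...,0]>8)&(hsv[...,0]<25)&(hsv[...,2]>110)).astype(np.uint8)
m[:, :300]=0;m[:,390:]=0;m[:180]=0;m[310:]=0
m=cv2.morphologyEx(m,cv2.MORPH_CLOSE,np.ones((3,3)))
c=max(cv2.findContours(m,cv2.RETR_EXTERNAL,cv2.CHAIN_APPROX_NONE)[0],key=cv2.contourArea)
i=vision.camera_info("top")
P=onplane(i,c.reshape(-1,2),0.02)[:,:2]
r=cv2.minAreaRect((P*1000).astype(np.float32));print(r,cv2.boxPoints(r))
E
```

```text
((606.83740234375, -204.4210968017578), (217.56826782226562, 52.101097106933594), 20.73683738708496) [[ 495.8768  -218.57607]
 [ 514.3246  -267.30188]
 [ 717.798   -190.26613]
 [ 699.3502  -141.54031]]
```

View pics/seat0.png

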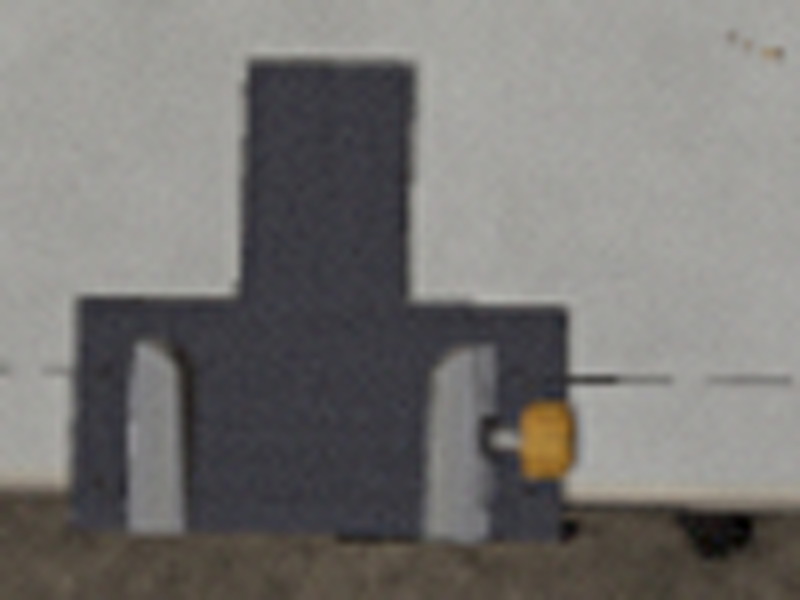

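View pics/pin0.png

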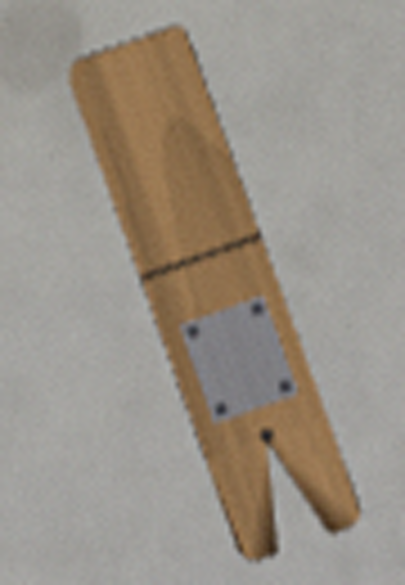

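Run:
```python
from h import *
from scipy.spatial.transform import Rotation as R
i=vision.camera_info("top")
def f(l,z): 
    p=np.array(l,float)/8+np.array([165,265])-0.44
    print(np.round(onplane(i,p,z)[:,:2]*1000,1).tolist())
f([(72,530),(562,540)],.006)
f([(248,60),(414,62)],.006)
f([(185,532),(423,540),(128,530),(490,541)],.0235)
f([(180,365),(435,365)],.0235)
f([(75,297),(567,307),(240,300),(408,300)],.006)
s=monitor.read_state();q=s["eef_rot"];print(R.from_quat(np.roll(q,-1)).as_matrix())
```

```text
[[440.5, 105.4], [441.0, -9.3]]
[[550.8, 67.9], [551.1, 28.7]]
[[441.4, 75.1], [440.9, 20.2], [441.5, 88.3], [441.1, 4.8]]
[[479.4, 77.5], [480.8, 18.6]]
[[494.6, 106.7], [494.8, -8.9], [494.8, 67.7], [495.7, 28.3]]
[[-3.34034603e-04 -9.68210983e-01  2.50134723e-01]
 [-9.57771019e-04  2.50134932e-01  9.68210513e-01]
 [-9.99999486e-01  8.38440256e-05 -1.01087814e-03]]
```

```bash
python3 -m creep '-1 0.03 -0.05 0 0.1;-1 0.03 -0.05 0 0.1;-1 0.03 -0.05 0 0.1;-1 0.03 -0.05 0 0.1;-1 0.03 -0.05 0 0.1' 60
python3 -m creep '-1 0.03 -0.05 0 0.1;-1 0.03 -0.05 0 0;-1 0.03 -0.05 0 0;-1 0.03 -0.05 0 0;-1 0.03 -0.05 0 0'
```

```text
t: 0.72
tool_pos: [0.2887, 0.2767, 0.302]
eef_rot: [-0.428, 0.563, -0.429, -0.562]
ft_force: [1.6, 0.4, -0.0]
opening: 0.0855
t: 1.35
tool_pos: [0.4416, 0.0174, 0.3022]
eef_rot: [-0.398, 0.585, -0.399, -0.583]
ft_force: [1.1, 1.4, 0.6]
opening: 0.0857
```

```bash
python3 -m creep '-1 0.032 -0.045 -0.02 0;-1 0.032 -0.045 -0.02 0;-1 0.032 -0.045 -0.02 0;-1 0.031 -0.045 -0.02 0;-1 0.03 -0.044 0 0'
cat >> h.py <<'E'
from scipy.spatial.transform import Rotation as R
def tool():
    s=monitor.read_state();M=R.from_quat(np.roll(s["eef_rot"],-1)).as_matrix()
    z=M[:,2]; print("t",round(s["t"],2),"tcp",s["tool_pos"].round(4),"jawyaw-90 rad",round(float(np.arctan2(-z[0],z[1])),4),"f",s["ft_force"].round(1),"xdir",M[:,0].round(3),"open",round(s["opening"],4))
E
python3 - <<'E'
from h import *
tool()
cv2.imwrite("pics/w1.png",vision.snapshot("wrist")[:,:,::-1])
print(vision.camera_info("wrist"))
E
```

```text
t: 1.98
tool_pos: [0.6022, -0.2157, 0.2182]
eef_rot: [-0.399, 0.584, -0.399, -0.583]
ft_force: [0.7, 1.0, 0.2]
opening: 0.0855
t 1.98 tcp [ 0.6022 -0.2157  0.2182] jawyaw-90 rad 0.3716 f [0.7 1.  0.2] xdir [ 0.001 -0.    -1.   ] open 0.0855
{'fovy': 66.66304148050345, 'cx': 316.378595407597, 'cy': 236.33682423633581, 'k1': -0.07275876251907601, 'cam_to_world': array([[-0.36044921,  0.8870238 ,  0.28855701,  0.53207123],
       [ 0.93276992,  0.34411762,  0.10734678, -0.24741579],
       [-0.0040784 ,  0.30785036, -0.95142605,  0.28837388],
       [ 0.        ,  0.        ,  0.        ,  1.        ]])}
```

View pics/w1.png

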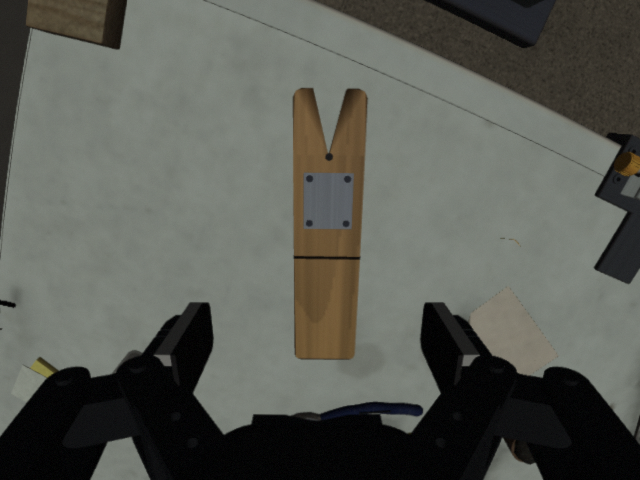

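```bash
cat >> h.py <<'E'
def pin(name,z,save=None,roi=None):
    i=vision.camera_info(name); im=vision.snapshot(name)[:,:,::-1].copy()
    if save: cv2.imwrite(save,im)
    hsv=cv2.cvtColor(im,cv2.COLOR_BGR2HSV)
    m=((hsv[...,1]>70)&(hsv[...,0]>8)&(hsv[...,0]<25)&(hsv[...,2]>90)).astype(np.uint8)
    if roi: 
        k=np.zeros_like(m);k[roi[1]:roi[3],roi[0]:roi[2]]=1;m*=k
    m=cv2.morphologyEx(m,cv2.MORPH_CLOSE,np.ones((5,5)))
    c=max(cv2.findContours(m,cv2.RETR_EXTERNAL,cv2.CHAIN_APPROX_NONE)[0],key=cv2.contourArea)
    r=cv2.minAreaRect((onplane(i,c.reshape(-1,2),z)[:,:2]*1000).astype(np.float32))
    print(name,"pin ctr",np.round(r[0],1),"size",np.round(r[1],1),"ang deg",round(r[2],2),"px",cv2.boundingRect(c))
    return i,im
E
python3 - <<'E'
from h import *
tool(); i,im=pin("wrist",0.02,roi=(250,60,400,380))
p=onplane(i,[(294,258),(360,258),(329,157)],.02)*1000;print(p.round(1),(p[0]+p[1])/2)
E
```

```text
t 2.02 tcp [ 0.6047 -0.2206  0.219 ] jawyaw-90 rad 0.3694 f [-4.6 -2.8 -0.2] xdir [ 0.005 -0.003 -1.   ] open 0.0854
wrist pin ctr [ 609.3 -203.2] size [217.3  51.4] ang deg 20.6 px (302, 88, 73, 269)
[[ 636.6 -227.1   20. ]
 [ 617.8 -178.6   20. ]
 [ 553.8 -230.4   20. ]] [ 627.18756374 -202.85230949   20.        ]
```

```bash
python3 -m creep '-1 -0.005 0.012 -0.02 -0.01;-1 0 0 0 0'
python3 - <<'E'
from h import *
tool(); i,im=pin("wrist",0.02,roi=(250,60,400,420)); tool()
E
```

```text
t: 2.33
tool_pos: [0.5979, -0.2061, 0.1979]
eef_rot: [-0.403, 0.582, -0.403, -0.58]
ft_force: [-1.1, 0.4, -0.0]
opening: 0.0859
t 2.33 tcp [ 0.5979 -0.2061  0.1979] jawyaw-90 rad 0.3578 f [-1.1  0.4 -0. ] xdir [ 0.003 -0.001 -1.   ] open 0.0859
wrist pin ctr [ 609.2 -203.3] size [217.1  51.7] ang deg 20.63 px (274, 88, 79, 286)
t 2.38 tcp [ 0.5986 -0.2066  0.1992] jawyaw-90 rad 0.3579 f [ 0.8 -0.1  0.2] xdir [ 0.005 -0.002 -1.   ] open 0.0852
```

```bash
python3 -m creep '-1 0.001 0 -0.04 0;-1 0 0 -0.04 0;-1 0 0 -0.03 0;-1 0 0 -0.013 0;-1 0 0 0 0'; python3 -c "
from h import *
tool()"
```

```text
t: 3.0
tool_pos: [0.6023, -0.2072, 0.0793]
eef_rot: [-0.403, 0.587, -0.401, -0.576]
ft_force: [0.0, -0.8, 0.2]
opening: 0.0852
t 3.0 tcp [ 0.6023 -0.2072  0.0793] jawyaw-90 rad 0.3605 f [ 0.  -0.8  0.2] xdir [ 0.014 -0.006 -1.   ] open 0.0852
```

```bash
python3 -m creep '1 0 0 -0.002 0;1 0 0 0 0;1 0 0 0 0;1 0 0 0 0;1 0 0 0 0' 90; python3 -m creep '1 0 0 0 0;1 0 0 0 0';python3 -c "
from h import *
tool()"
```

```text
t: 3.62
tool_pos: [0.6037, -0.2077, 0.0811]
eef_rot: [-0.403, 0.588, -0.401, -0.575]
ft_force: [0.5, -0.3, -2.2]
opening: 0.0496
t: 3.88
tool_pos: [0.6036, -0.2076, 0.0809]
eef_rot: [-0.403, 0.588, -0.401, -0.575]
ft_force: [0.5, 0.7, -2.1]
opening: 0.0492
t 3.88 tcp [ 0.6036 -0.2076  0.0809] jawyaw-90 rad 0.3606 f [ 0.5  0.7 -2.1] xdir [ 0.018 -0.008 -1.   ] open 0.0492
```

```bash
python3 -m creep '1 0 0 0.03 0;1 0 0 0.03 0;1 -0.005 0.02 0.01 -0.05;1 -0.012 0.04 0 -0.07;1 -0.012 0.04 0 -0.07'; python3 -m creep '1 -0.012 0.04 0 -0.07;1 -0.012 0.04 0 -0.06;1 -0.01 0.03 0 -0.02;1 -0.005 0.02 0 0;1 0 0 0 0';python3 - <<'E'
from h import *
tool()
pin("top",.08,"pics/t2.png",(150,150,330,420))
cv2.imwrite("pics/w2.png",vision.snapshot("wrist")[:,:,::-1])
cv2.imwrite("pics/s2.png",vision.snapshot("scene")[:,:,::-1])
E
```

```text
t: 4.5
tool_pos: [0.5738, -0.1074, 0.1525]
eef_rot: [-0.459, 0.546, -0.457, -0.532]
ft_force: [0.3, 0.7, -2.7]
opening: 0.0493
t: 5.12
tool_pos: [0.5324, 0.0288, 0.1529]
eef_rot: [-0.498, 0.509, -0.497, -0.495]
ft_force: [0.6, 0.3, -2.9]
opening: 0.0493
t 5.12 tcp [0.5324 0.0288 0.1529] jawyaw-90 rad 0.0082 f [ 0.6  0.3 -2.9] xdir [ 0.015 -0.013 -1.   ] open 0.0493
top pin ctr [617.   29.9] size [51.9 61.8] ang deg 89.97 px (196, 215, 30, 36)
```

View pics/w2.png

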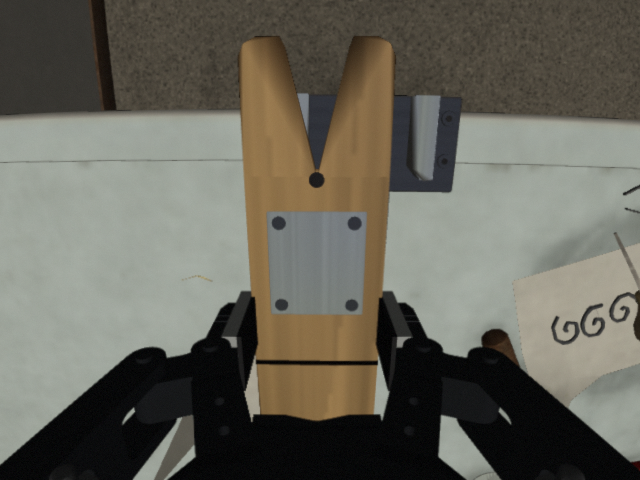

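View pics/t2.png

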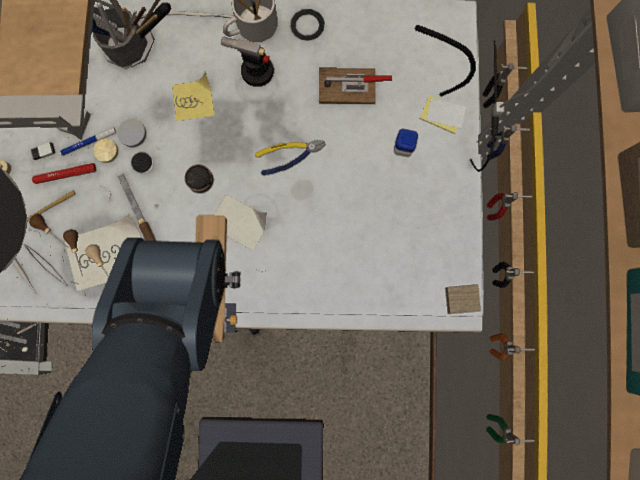

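View pics/s2.png

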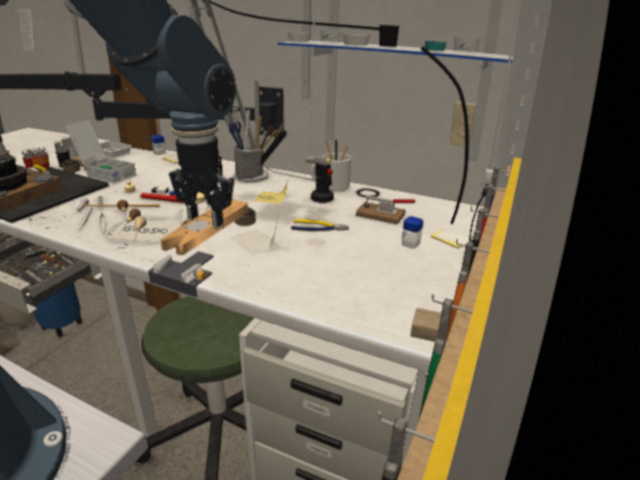

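```bash
python3 -m creep '1 0 0.015 -0.01 -0.008;1 0 0.005 -0.01 0;1 0 0 0 0';python3 - <<'E'
from h import *
tool()
i=vision.camera_info("wrist")
im=vision.snapshot("wrist")[:,:,::-1]
tool()
cv2.imwrite("pics/w3.png",im)
cv2.imwrite("pics/w3z.png",cv2.resize(im[20:220,200:470],None,fx=2.9,fy=2.9,interpolation=cv2.INTER_CUBIC))
print(repr(i["cam_to_world"]))
E
```

```text
t: 5.65
tool_pos: [0.5332, 0.0473, 0.131]
eef_rot: [-0.501, 0.506, -0.501, -0.492]
ft_force: [0.7, -0.1, -2.2]
opening: 0.0493
t 5.65 tcp [0.5332 0.0473 0.131 ] jawyaw-90 rad -0.0044 f [ 0.7 -0.1 -2.2] xdir [ 0.015 -0.014 -1.   ] open 0.0493
t 5.7 tcp [0.5333 0.0472 0.1314] jawyaw-90 rad -0.0045 f [ 0.3 -0.5 -2.4] xdir [ 0.015 -0.014 -1.   ] open 0.0493
array([[ 5.03345136e-03,  9.47935902e-01,  3.18421403e-01,
         4.54563892e-01],
       [ 9.99904343e-01, -6.68766736e-04, -1.38150948e-02,
         4.96579097e-02],
       [-1.28828747e-02,  3.18460482e-01, -9.47848592e-01,
         1.99452612e-01],
       [ 0.00000000e+00,  0.00000000e+00,  0.00000000e+00,
         1.00000000e+00]])
```

View pics/w3z.png

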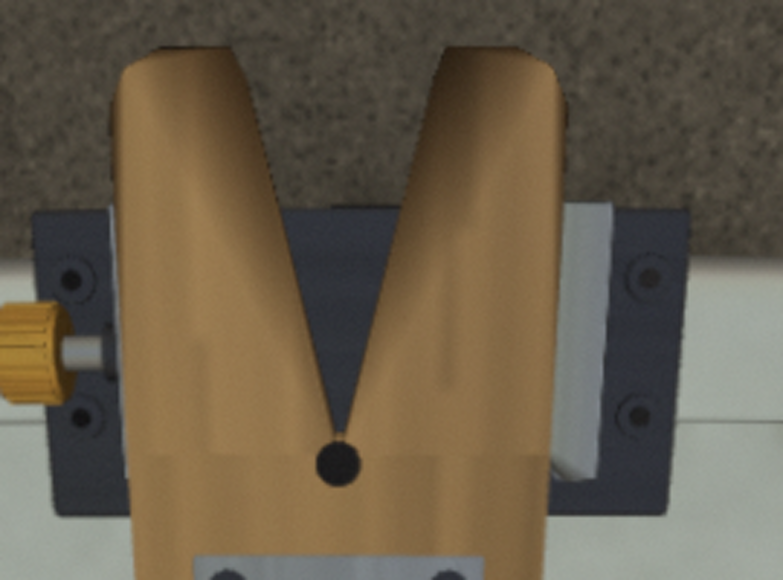

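Run:
```python
from h import *
i=vision.camera_info("wrist")
def f(n,l,z):
    print(n,np.round(onplane(i,np.array(l)/2.9+[200,20]-.33,z)[:,:2]*1000,1).tolist())
f("pin edges",[(122,300),(557,300),(130,450),(548,450)],.070)
f("V",[(338,440),(338,463)],.070); f("nose",[(200,47),(480,47)],.07)
f("front",[(33,212),(690,209)],.006)
f("rear",[(57,515),(667,515)],.006)
f("cheek outer",[(112,207),(612,204)],.0235)
```

```text
pin edges [[457.3, 22.2], [457.5, 73.6], [475.2, 22.0], [475.3, 73.5]]
V [[474.1, 47.7], [476.9, 47.7]]
nose [[429.9, 32.5], [430.1, 63.7]]
front [[443.5, -6.1], [443.5, 107.9]]
rear [[497.4, -6.2], [497.6, 108.3]]
cheek outer [[444.0, 11.6], [443.9, 90.2]]
```

```bash
python3 -m creep '1 0 0.002 -0.016 0.004;1 0 0 0 0';python3 - <<'E'
from h import *
tool()
i=vision.camera_info("wrist")
im=vision.snapshot("wrist")[:,:,::-1]
tool()
cv2.imwrite("pics/w4z.png",cv2.resize(im[20:220,200:470],None,fx=2.9,fy=2.9,interpolation=cv2.INTER_CUBIC))
E
```

```text
t: 5.95
tool_pos: [0.5333, 0.049, 0.1142]
eef_rot: [-0.5, 0.507, -0.5, -0.493]
ft_force: [-0.3, -0.1, -2.6]
opening: 0.0492
t 5.95 tcp [0.5333 0.049  0.1142] jawyaw-90 rad -0.0004 f [-0.3 -0.1 -2.6] xdir [ 0.015 -0.014 -1.   ] open 0.0492
t 6.0 tcp [0.5338 0.049  0.115 ] jawyaw-90 rad -0.0005 f [ 0.5 -0.1 -1.8] xdir [ 0.017 -0.014 -1.   ] open 0.0495
```

View pics/w4z.png

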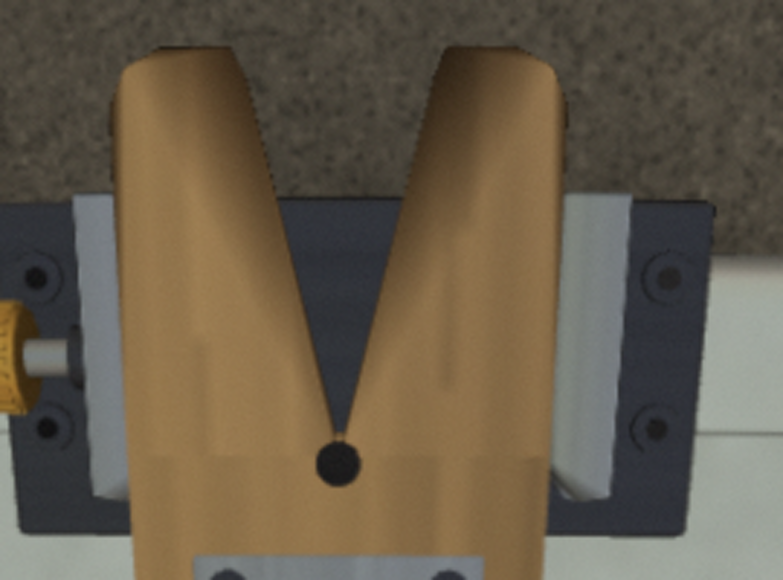

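Run:
```python
from h import *
i=vision.camera_info("wrist")
def f(n,l,z):
    p=onplane(i,np.array(l)/2.9+[200,20]-.33,z)[:,:2]*1000
    print(n,np.round(p,1).tolist(),p.mean(0).round(2))
f("pin edges",[(122,300),(557,300)],.0535)
f("pin edges",[(130,450),(548,450)],.0535)
f("front c",[(73,196),(632,196)],.0235)
f("rear out c",[(93,480),(610,480)],.0235)
f("base rear",[(20,530),(685,532)],.006)
```

```text
pin edges [[458.0, 23.7], [458.0, 75.1]] [457.99  49.41]
pin edges [[475.8, 23.6], [475.8, 75.1]] [475.82  49.33]
front c [[444.1, 11.1], [444.2, 90.6]] [444.2   50.87]
rear out c [[485.2, 11.3], [485.1, 90.4]] [485.16  50.82]
base rear [[497.2, -6.5], [497.3, 108.4]] [497.28  50.93]
```

```bash
python3 -m creep '1 0 0.0013 0 0;1 0 0 -0.01 0;1 0 0 -0.008 0;1 0 0 0 0';python3 - <<'E'
from h import *
tool()
i=vision.camera_info("wrist")
im=vision.snapshot("wrist")[:,:,::-1]
tool()
cv2.imwrite("pics/w5z.png",cv2.resize(im[20:220,200:470],None,fx=2.9,fy=2.9,interpolation=cv2.INTER_CUBIC))
E
```

```text
t: 6.5
tool_pos: [0.534, 0.0502, 0.096]
eef_rot: [-0.501, 0.508, -0.499, -0.492]
ft_force: [0.0, 0.3, -3.0]
opening: 0.0493
t 6.5 tcp [0.534  0.0502 0.096 ] jawyaw-90 rad -0.0007 f [ 0.   0.3 -3. ] xdir [ 0.018 -0.014 -1.   ] open 0.0493
t 6.55 tcp [0.5342 0.0502 0.0964] jawyaw-90 rad -0.0007 f [-0.4 -0.7 -2. ] xdir [ 0.018 -0.014 -1.   ] open 0.0489
```

View pics/w5z.png

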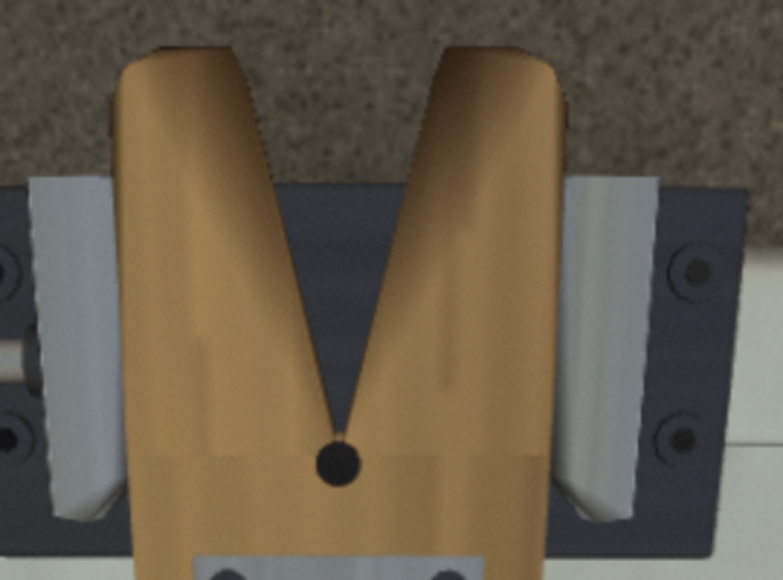

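```bash
python3 -m creep '1 0 0.0005 -0.005 0;1 0 0 -0.003 0;1 0 0 0 0'; python3 -m creep '1 0 0 -0.002 0;1 0 0 0 0'
```

```text
t: 6.92
tool_pos: [0.5343, 0.0507, 0.088]
eef_rot: [-0.501, 0.508, -0.499, -0.492]
ft_force: [-0.0, -0.2, -2.8]
opening: 0.049
t: 7.18
tool_pos: [0.5346, 0.0508, 0.0866]
eef_rot: [-0.502, 0.508, -0.499, -0.492]
ft_force: [-1.2, 0.8, -2.3]
opening: 0.0496
```

```bash
python3 -m creep '1 0 0 -0.001 0;1 0 0 0 0';  python3 -m creep '1 0 0 -0.001 0;1 0 0 0 0'
```

```text
t: 7.42
tool_pos: [0.5347, 0.0508, 0.0867]
eef_rot: [-0.502, 0.508, -0.499, -0.492]
ft_force: [-0.4, 0.4, -1.1]
opening: 0.0493
t: 7.68
tool_pos: [0.5347, 0.0508, 0.0866]
eef_rot: [-0.502, 0.508, -0.499, -0.492]
ft_force: [-0.8, 0.1, -2.1]
opening: 0.0494
```

```bash
python3 -m creep '-1 0 0 0 0;-1 0 0 0 0;-1 0 0 0 0;-1 0 0 0 0;-1 0 0 0.03 0'; python3 -m creep '-1 0 0 0.03 0;-1 0 0 0.03 0;-1 0 0 0.03 0;-1 0 0 0 0'
python3 - <<'E'
from h import *
tool()
i=vision.camera_info("wrist")
im=vision.snapshot("wrist")[:,:,::-1]
tool()
cv2.imwrite("pics/w6.png",im)
cv2.imwrite("pics/s6.png",vision.snapshot("scene")[150:330,80:320,::-1])
E
```

```text
t: 8.3
tool_pos: [0.5343, 0.0507, 0.1153]
eef_rot: [-0.501, 0.508, -0.499, -0.492]
ft_force: [0.0, -0.1, 0.6]
opening: 0.0854
t: 8.8
tool_pos: [0.5347, 0.0507, 0.2096]
eef_rot: [-0.502, 0.508, -0.499, -0.491]
ft_force: [-0.4, -0.8, -0.1]
opening: 0.0852
t 8.8 tcp [0.5347 0.0507 0.2096] jawyaw-90 rad -0.0008 f [-0.4 -0.8 -0.1] xdir [ 0.02  -0.014 -1.   ] open 0.0852
t 8.85 tcp [0.5341 0.0507 0.2083] jawyaw-90 rad -0.0007 f [-0.6  0.7  1.3] xdir [ 0.018 -0.014 -1.   ] open 0.0855
```

View pics/w6.png

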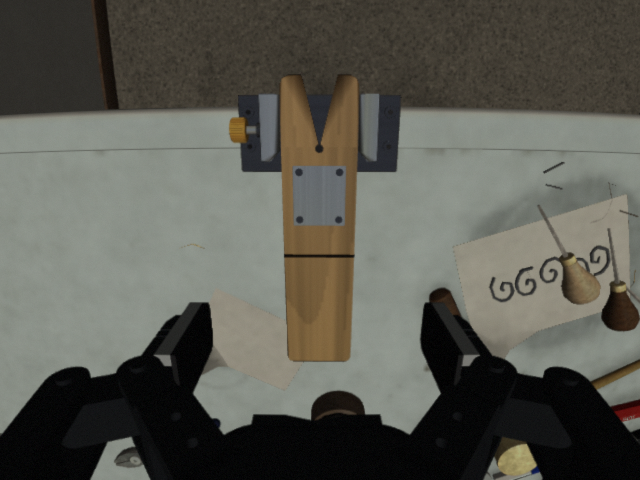

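View pics/s6.png

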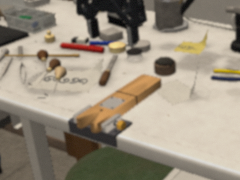

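Run:
```python
from h import *
i=vision.camera_info("wrist")
def f(n,l,z):
    p=onplane(i,np.array(l,float),z)[:,:2]*1000
    print(n,np.round(p,1).tolist(),p.mean(0).round(2))
f("line",[(284.5,256),(354.5,256)],.026)
f("tail",[(288,361),(351,361)],.026)
f("nose",[(291,75),(346,75)],.026)
f("front base",[(238.5,95),(400.5,95)],.006)
f("front cheeks inner",[(277,94),(362,94)],.0235)
it=vision.camera_info("top")
print(onplane(it,[(199,178),(199,193)],.036)*1000)
```

```text
line [[554.6, 25.9], [554.4, 77.4]] [554.52  51.64]
tail [[648.0, 25.8], [647.5, 77.8]] [647.75  51.78]
nose [[430.8, 33.4], [430.8, 68.4]] [430.81  50.89]
front base [[441.6, -5.3], [441.8, 108.0]] [441.7   51.32]
front cheeks inner [[442.1, 23.8], [442.2, 79.2]] [442.18  51.5 ]
[[723.61846085  62.54416725  36.        ]
 [695.32373917  61.30088306  36.        ]]
```

```bash
python3 -m creep '-1 0.047 0.0005 -0.01 0;-1 0.046 0.0005 -0.01 0;-1 0 0 -0.03 0;-1 0 0 -0.03 0;-1 0 0 0 0'
python3 - <<'E'
from h import *
tool()
cv2.imwrite("pics/w7.png",vision.snapshot("wrist")[:,:,::-1])
E
```

```text
t: 9.52
tool_pos: [0.6269, 0.0516, 0.1184]
eef_rot: [-0.498, 0.505, -0.502, -0.495]
ft_force: [0.1, 0.4, 1.0]
opening: 0.0852
t 9.53 tcp [0.6269 0.0516 0.1184] jawyaw-90 rad -0.0008 f [0.1 0.4 1. ] xdir [ 0.007 -0.014 -1.   ] open 0.0852
```

View pics/w7.png

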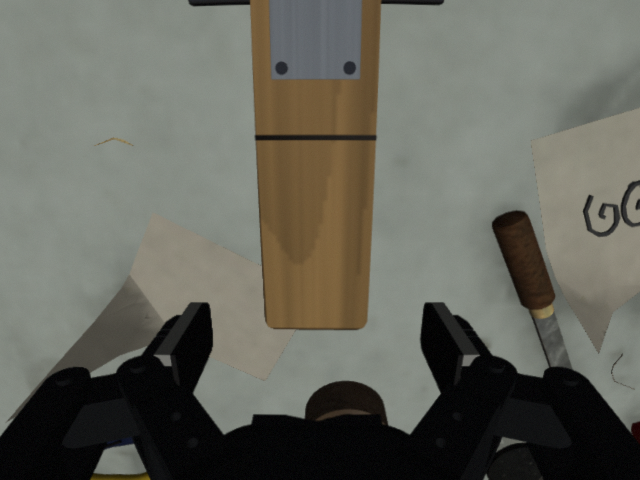

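```bash
python3 -m creep '-1 0 0 -0.022 0;-1 0 0 -0.014 0;-1 0 0 0 0'; python3 -c "
from h import *
tool()"
```

```text
t: 9.95
tool_pos: [0.6279, 0.0517, 0.0833]
eef_rot: [-0.499, 0.506, -0.501, -0.494]
ft_force: [1.0, -0.3, 0.1]
opening: 0.0859
t 9.95 tcp [0.6279 0.0517 0.0833] jawyaw-90 rad -0.0007 f [ 1.  -0.3  0.1] xdir [ 0.011 -0.014 -1.   ] open 0.0859
```

```bash
python3 -m creep '-1 0 0 -0.003 0;-1 0 0 0 0;1 0 0 0 0;1 0 0 0 0;1 0 0 0 0' 60; python3 -m creep '1 0 0 0 0;1 0 0 0 0';python3 - <<'E'
from h import *
tool()
cv2.imwrite("pics/w8.png",vision.snapshot("wrist")[:,:,::-1])
E
```

```text
t: 10.58
tool_pos: [0.6287, 0.0517, 0.0819]
eef_rot: [-0.5, 0.507, -0.5, -0.493]
ft_force: [-0.7, 0.7, 1.7]
opening: 0.0504
t: 10.82
tool_pos: [0.6287, 0.0517, 0.082]
eef_rot: [-0.5, 0.507, -0.5, -0.493]
ft_force: [-0.2, -0.7, 1.3]
opening: 0.0503
t 10.82 tcp [0.6287 0.0517 0.082 ] jawyaw-90 rad -0.0007 f [-0.2 -0.7  1.3] xdir [ 0.013 -0.014 -1.   ] open 0.0503
```

View pics/w8.png

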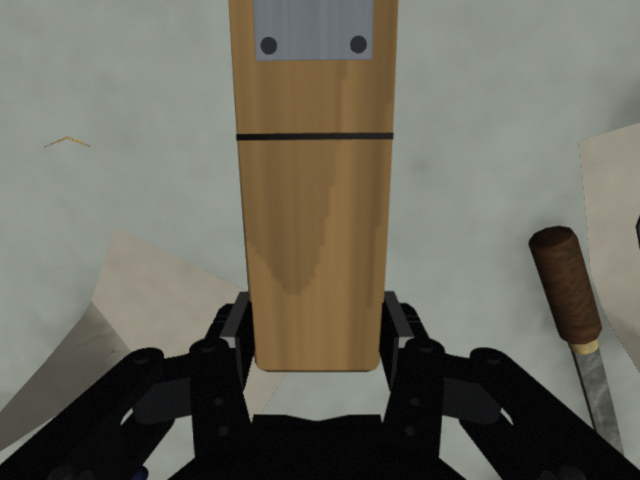

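```bash
python3 -m creep '1 -0.01 0 0 0;1 -0.01 0 0 0;1 -0.01 0 0 0;1 -0.01 0 0 0;1 -0.01 0 0 0'
python3 - <<'E'
from h import *
tool()
i=vision.camera_info("wrist");im=vision.snapshot("wrist")[:,:,::-1]
cv2.imwrite("pics/w9.png",im)
cv2.imwrite("pics/s9.png",vision.snapshot("scene")[150:330,80:320,::-1])
E
```

```text
t: 11.5
tool_pos: [0.5759, 0.0517, 0.0823]
eef_rot: [-0.501, 0.507, -0.5, -0.492]
ft_force: [2.0, -0.1, -0.6]
opening: 0.0509
t 11.5 tcp [0.5759 0.0517 0.0823] jawyaw-90 rad -0.0009 f [ 2.  -0.1 -0.6] xdir [ 0.016 -0.014 -1.   ] open 0.0509
```

View pics/w9.png

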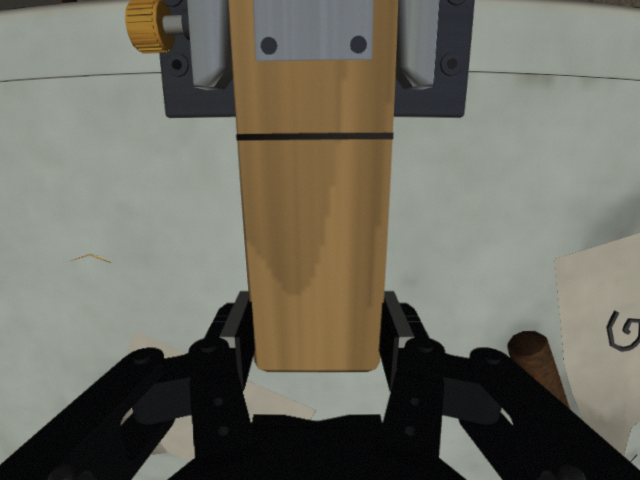

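View pics/s9.png

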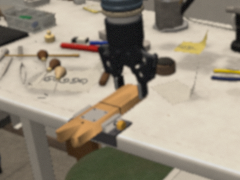

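```bash
python3 -m creep '1 0 0 -0.002 0;1 -0.008 0 -0.002 0;1 -0.008 0 -0.001 0;1 0 0 0 0'
python3 - <<'E'
from h import *
tool()
E
```

```text
t: 12.1
tool_pos: [0.5646, 0.0517, 0.0823]
eef_rot: [-0.504, 0.51, -0.496, -0.489]
ft_force: [-2.1, -0.0, 2.0]
opening: 0.0505
t 12.1 tcp [0.5646 0.0517 0.0823] jawyaw-90 rad -0.0008 f [-2.1 -0.   2. ] xdir [ 0.028 -0.014 -1.   ] open 0.0505
```

```bash
python3 -m creep '1 -0.008 0 0 0;1 -0.008 0 0 0;1 0 0 0 0'
python3 - <<'E'
from h import *
tool()
im=vision.snapshot("scene")[170:310,100:300,::-1]
cv2.imwrite("pics/s10.png",cv2.resize(im,None,fx=4,fy=4,interpolation=cv2.INTER_CUBIC))
tool()
E
```

```text
t: 12.48
tool_pos: [0.5479, 0.0517, 0.0822]
eef_rot: [-0.504, 0.51, -0.496, -0.489]
ft_force: [-1.8, 0.1, 5.9]
opening: 0.0504
t 12.47 tcp [0.5479 0.0517 0.0822] jawyaw-90 rad -0.0009 f [-1.8  0.1  5.9] xdir [ 0.028 -0.014 -1.   ] open 0.0504
t 12.53 tcp [0.548  0.0517 0.0822] jawyaw-90 rad -0.0009 f [-2.8 -0.2  8.2] xdir [ 0.028 -0.014 -1.   ] open 0.0503
```

View pics/s10.png

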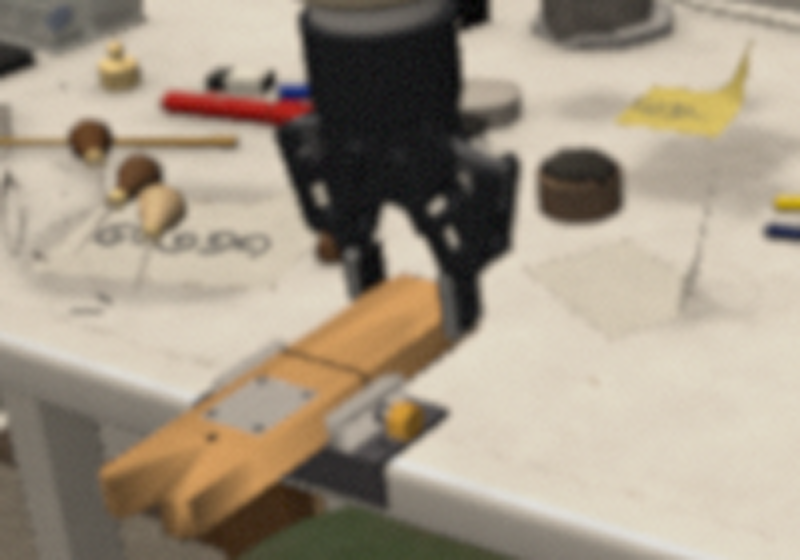

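```bash
python3 -m creep '1 -0.008 0 0 0;1 -0.008 0 0 0;1 -0.006 0 0 0;1 0 0 0 0'
python3 - <<'E'
from h import *
tool()
i=vision.camera_info("wrist");im=vision.snapshot("wrist")[:,:,::-1]
cv2.imwrite("pics/w11.png",im)
im=vision.snapshot("scene")[170:310,100:300,::-1]
cv2.imwrite("pics/s11.png",cv2.resize(im,None,fx=4,fy=4,interpolation=cv2.INTER_CUBIC))
tool()
E
```

```text
t: 13.02
tool_pos: [0.5247, 0.0517, 0.0824]
eef_rot: [-0.504, 0.51, -0.496, -0.489]
ft_force: [0.4, -0.9, 3.8]
opening: 0.0501
t 13.03 tcp [0.5247 0.0517 0.0824] jawyaw-90 rad -0.0008 f [ 0.4 -0.9  3.8] xdir [ 0.029 -0.014 -0.999] open 0.0501
t 13.12 tcp [0.5248 0.0517 0.0823] jawyaw-90 rad -0.0008 f [-0.9  0.2  3.7] xdir [ 0.028 -0.014 -1.   ] open 0.0503
```

View pics/s11.png

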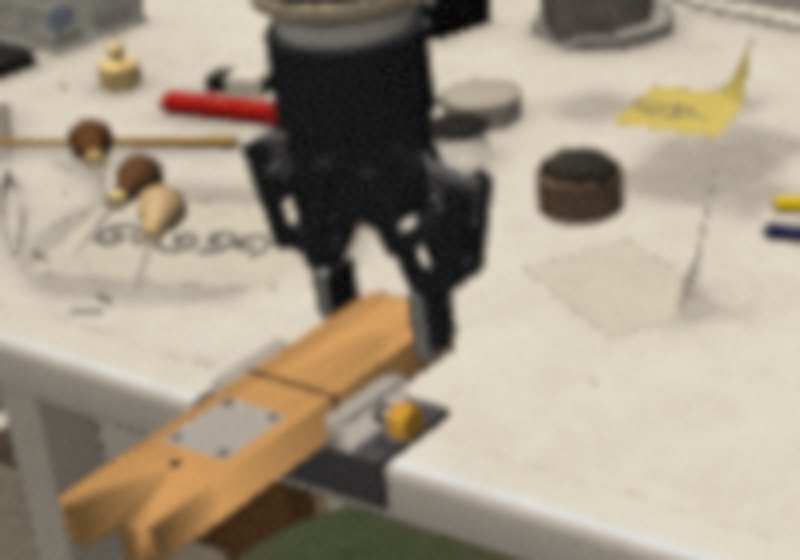

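View pics/w11.png

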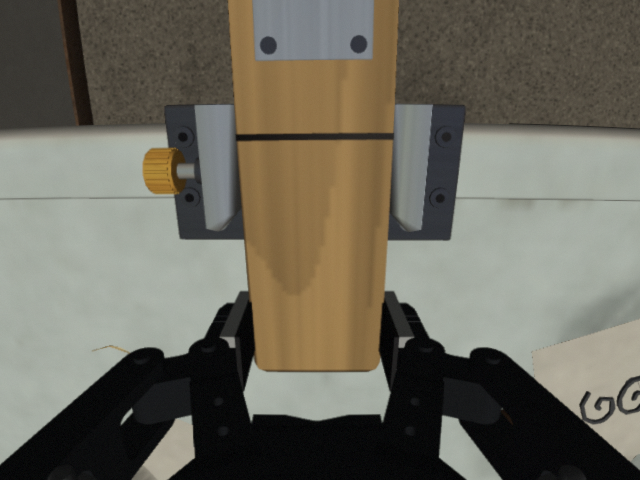

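Run:
```python
from h import *
i=vision.camera_info("wrist")
def f(n,l,z):
    p=onplane(i,np.array(l,float),z)[:,:2]*1000
    print(n,np.round(p,1).tolist(),p.mean(0).round(2))
f("line",[(237,137),(394,136)],.026)
f("cheek front",[(197,105.5),(432,105.5)],.0235)
f("base front",[(165,107),(465,105.5)],.006)
f("base rear",[(180,240),(451,239)],.006)
im=cv2.imread("pics/w11.png");cv2.imwrite("pics/w11z.png",cv2.resize(im[85:155,150:480],None,fx=2.4,fy=2.4*2,interpolation=cv2.INTER_CUBIC))
```

```text
line [[453.9, 25.8], [453.6, 77.7]] [453.72  51.79]
cheek front [[443.6, 12.5], [443.8, 90.2]] [443.71  51.36]
base front [[443.7, -5.7], [443.4, 107.9]] [443.52  51.06]
base rear [[497.5, -6.2], [496.7, 108.5]] [497.13  51.13]
```

View pics/w11z.png

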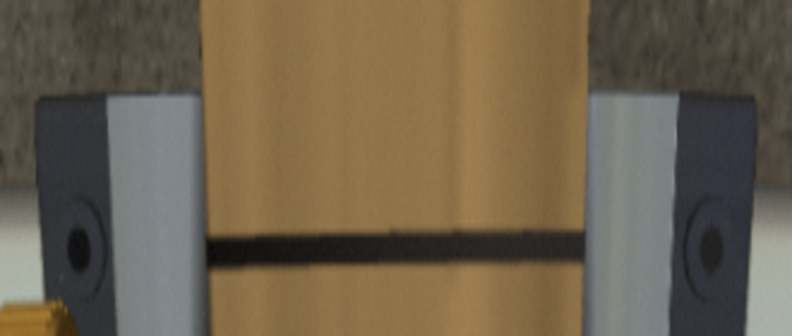

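```bash
python3 -m creep '1 -0.006 0 0 0;1 -0.004 0 0 0;1 0 0 0 0;1 0 0 0 0'
python3 - <<'E'
from h import *
tool()
im=vision.snapshot("wrist")[:,:,::-1]
cv2.imwrite("pics/w12.png",im)
cv2.imwrite("pics/w12z.png",cv2.resize(im[85:155,150:480],None,fx=2.4,fy=4.8,interpolation=cv2.INTER_CUBIC))
im=vision.snapshot("scene")[170:310,100:300,::-1]
cv2.imwrite("pics/s12.png",cv2.resize(im,None,fx=4,fy=4,interpolation=cv2.INTER_CUBIC))
tool()
E
```

```text
t: 13.62
tool_pos: [0.5151, 0.0517, 0.0826]
eef_rot: [-0.504, 0.511, -0.496, -0.489]
ft_force: [3.6, -0.5, 4.6]
opening: 0.0503
t 13.62 tcp [0.5151 0.0517 0.0826] jawyaw-90 rad -0.0009 f [ 3.6 -0.5  4.6] xdir [ 0.03  -0.014 -0.999] open 0.0503
t 13.72 tcp [0.5151 0.0517 0.0826] jawyaw-90 rad -0.0009 f [ 2.6 -0.1  4.9] xdir [ 0.03  -0.014 -0.999] open 0.0502
```

View pics/w12z.png

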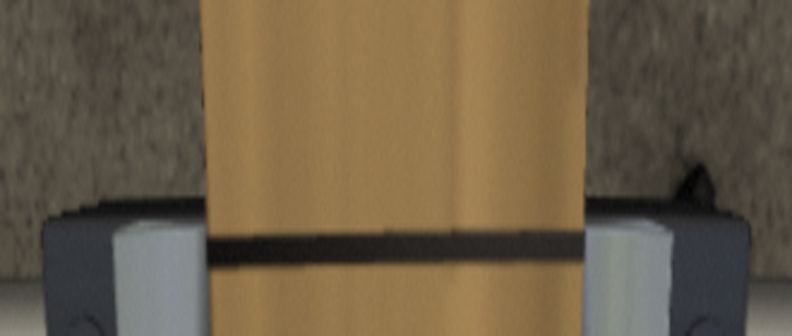

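View pics/s12.png

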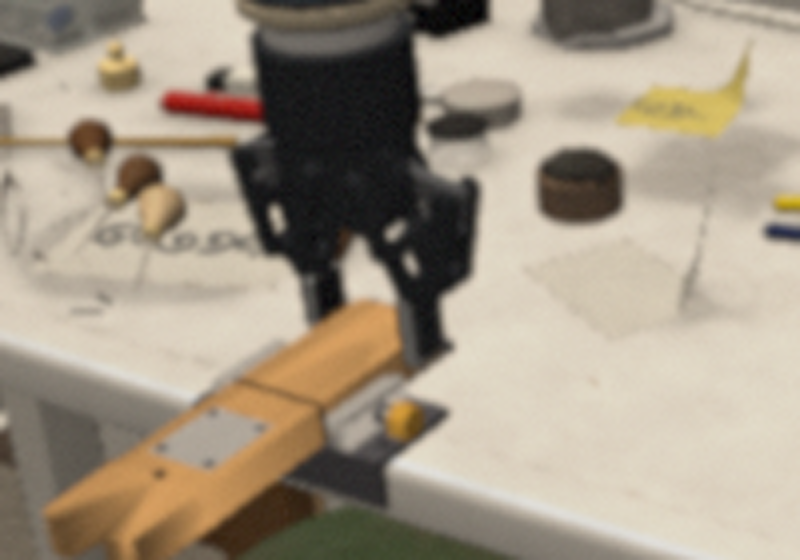

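Run:
```python
from h import *
i=vision.camera_info("wrist")
print(i["cam_to_world"][:3,3])
def f(n,l,z):
    p=onplane(i,np.array(l,float),z)[:,:2]*1000
    print(n,np.round(p,1).tolist(),p.mean(0).round(2))
f("line",[(237,137),(394,136.5)],.026)
f("cheek front",[(200,131.2),(430,131)],.0235)
f("base bottom edge front (z=0.006)",[(170,131),(460,130.5)],.006)
```

```text
[0.43545979 0.05375676 0.14985518]
line [[444.3, 25.8], [444.2, 77.8]] [444.26  51.78]
cheek front [[442.4, 12.7], [442.4, 90.3]] [442.44  51.49]
base bottom edge front (z=0.006) [[443.1, -4.9], [443.1, 107.0]] [443.1   51.06]
```

```bash
cat > tilt.py <<'E'
from h import *
def tilt(fn,i,rows=range(64,286,2)):
    im=cv2.GaussianBlur(cv2.imread(fn),(3,3),0).astype(float)
    f=240/np.tan(np.radians(i["fovy"])/2)
    s=im[...,2]-im[...,0]   # red minus blue
    P=[];W=[]
    for v in rows:
        if 128<=v<=146: continue
        r=s[v]; ref=np.median(r[255:370]) if v>85 else np.median(np.r_[r[242:252],r[378:388]])
        h=ref/2
        L=max(k for k in range(200,265) if r[k]<h); Rr=min(k for k in range(370,430) if r[k]<h)
        l=L+(h-r[L])/(r[L+1]-r[L]); q=Rr-1+(r[Rr-1]-h)/(r[Rr-1]-r[Rr])
        o,d=ray(i,[(l,v),(q,v)])
        dep=51.6e-3/np.linalg.norm(d[1]-d[0])
        P.append(o+d.mean(0)*dep);W.append(q-l)
    P=np.array(P); 
    for _ in range(3):
        c=np.polyfit(P[:,0],P[:,2],1); res=P[:,2]-np.polyval(c,P[:,0]); P=P[abs(res)<2.5*res.std()]
    print(fn,"dz/dx",c[0].round(4),"res mm",(res.std()*1000).round(2),"z at ends",np.polyval(c,[P[:,0].min(),P[:,0].max()]).round(4),"n",len(P), "x",P[:,0].min().round(3),P[:,0].max().round(3))
E
python3 - <<'E'
from tilt import *
i=vision.camera_info("wrist")
for f in ["pics/w8.png","pics/w9.png","pics/w11.png","pics/w12.png"]: tilt(f,i)
tool()
E
```

```text
pics/w8.png dz/dx 0.0067 res mm 0.08 z at ends [0.0254 0.0259] n 101 x 0.422 0.498
pics/w9.png dz/dx 0.0076 res mm 0.09 z at ends [0.0253 0.0259] n 92 x 0.427 0.499
pics/w11.png dz/dx -0.0095 res mm 0.18 z at ends [0.0268 0.0261] n 97 x 0.422 0.498
pics/w12.png dz/dx -0.0082 res mm 0.15 z at ends [0.0268 0.0262] n 101 x 0.422 0.498
t 13.72 tcp [0.5151 0.0517 0.0826] jawyaw-90 rad -0.0009 f [ 2.6 -0.1  4.9] xdir [ 0.03  -0.014 -0.999] open 0.0502
```

Run:
```python
from h import *
tool(); vision.snapshot("top"); tool()
print(arm.job_done())
```

```text
t 13.72 tcp [0.5151 0.0517 0.0826] jawyaw-90 rad -0.0009 f [ 2.6 -0.1  4.9] xdir [ 0.03  -0.014 -0.999] open 0.0502
t 13.78 tcp [0.5151 0.0517 0.0826] jawyaw-90 rad -0.0009 f [1.7 0.2 4.4] xdir [ 0.03  -0.014 -0.999] open 0.0503
the job is handed in; nothing more can be done
None
```

I laid the bench pin in its seat with its nose about 11 mm past the front. I then let go, took hold again 20 mm from the tail, slid it out to the line, and handed in at about 13.8 s still gripping with 60 N.

My last checks:
- **Line position:** the wrist camera puts the line 1–2 mm behind the seat's front. Working from the arm's position and the earlier sighting gives between 0 and 1 mm in front. The two disagree slightly, but both are within the 5 mm allowed.
- **Sideways and straightness:** the pin is about 0.5 mm off the channel's centre. The jaws are turned less than 0.001 rad.
- **Flatness:** tilt is about 0.002 rad, measured against the view taken when the pin lay free on the seat. The tool itself had pitched by 0.017 rad during the slide, and the pin had turned in the pads by about the same amount and stayed flat.
- **Hold:** the tool was pressing down with 4–5 N and had stopped moving.
- **Other things on the desk:** I kept clear of the cutters, pitch block and offcut. I did not measure their positions again at the end.

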